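# Tighten the lock ring of the microscope stand

## Task

The brass lock ring on the inspection microscope's stand has worked loose: take the red-handled pin spanner from its blue felt mat, drop both of its prongs well into the ring's two holes and turn the ring clockwise (seen from above) until it is fully tight against its stop. Then put the spanner back on the blue mat, wholly on it and standing on its prongs and foot as you found it, and let go. Leave the other things on the bench where they are.

Things in the scene. Friction and masses are not known exactly. Their poses are not given: they have to be found in the camera images.
- ring_center (a point): brass lock ring, 90 mm in diameter, 20 mm high, lying flat on the hub of the microscope stand, axis vertical; this point is the centre of its flat top face, 62 mm above the table. The frame turns with the ring: z up, y through the two holes, x towards the short red line on its face
- stand: white and grey microscope stand, bolted down; origin on the table under the ring's axis, z up. Under the ring are a 72 mm wide hub, a 130 mm wide flange 14 mm high and a steel boom along the stand's -y (to the robot's right), its top 37 mm above the table; the microscope stands 320 to 480 mm out on the boom, 0.25 m high
- ring_hole_a (a point): mouth of one of the ring's two round holes, 13 mm in diameter (16 mm at its chamfered rim), 17 mm deep, 30 mm from the ring's centre along its +y; level with the top face
- ring_hole_b (a point): mouth of the other hole, the same, 30 mm from the centre along -y. The spanner fits either way round
- lock_ring (a joint): turn of the lock ring in rad, growing clockwise seen from above: starts loose between 0 and 0.35, hard stop (fully tight) at 1.2. It drags with 0.25 N m and stays where it is left
- spanner_grip (a point): pin spanner, 160 mm long, 0.2 to 0.3 kg: steel head with two prongs pointing down, red bar handle 20 mm wide, 18 mm high, 48 to 148 mm behind the prongs. This point: mid-height of the handle, 75 mm behind the prongs, 25 mm above their tips (centre of mass 62 mm behind the prongs). x from handle to head, y across, parallel to the line of the prongs, z up
- spanner_head (a point): point midway between the tips of the two prongs, at the tips' height; same frame. The tool stands level on its prongs and foot. The steel head is a bar 76 mm (y) by 24 mm with its underside 14 mm above the tips, so in the ring it rests on the top face with the prongs 14 mm deep; the neck behind it is 28 mm wide
- prong_a (a point): tip of one prong, 30 mm from spanner_head along its +y; the prong is round, 8 mm in diameter, tapering to 5 mm over its last 3 mm, 14 mm long below the head
- prong_b (a point): tip of the other prong, 30 mm along -y, the same
- spanner_foot (a point): underside of the black rubber foot, 18 mm in diameter, at the handle's end, 138 mm behind the prongs, level with their tips
- mat: blue felt mat, 280 mm (its x) by 240 mm (its y), 4 mm thick, fixed; origin at the centre of its underside on the table. At the start the spanner stands on its -y half and a paint brush lies on its +y half
- brush: flat paint brush with a dark wooden handle, 180 mm long, lying along x, about 42 mm wide and 20 mm high, on the mat; origin at its middle, on its underside. Leave alone
- bottle0: clear bottle, 54 mm in diameter, 115 mm high, white cap; origin at its bottom. Leave alone
- bottle1: amber bottle, same size. Leave alone
- bottle2: white bottle, same size. Leave alone
- cork_block: cork block 60 x 90 x 35 mm; origin under its centre. Leave alone
- palette_knife: wide spatula with a wooden handle, 200 mm long, lying flat; origin at its middle. Leave alone
Mind the look-alikes: they are no part of the job. Leave any green look-alike of the part that bears spanner_grip alone.

How it is judged:
On the way, in this order (a step that is already met when the one before it is completed fails the run):
1. both prongs of the spanner are at least 8 mm down in the ring's holes while the ring is still loose (turn below 0.5 rad) (horizontal distance between spanner_head and ring_center below 0.006 m and z of each of prong_a, prong_b in the frame of ring_center below -0.008 m and value of joint lock_ring below 0.5 rad), for 0.2 s.
2. the ring is tight (turn above 1.14 rad) with both prongs still in the holes (horizontal distance between spanner_head and ring_center below 0.006 m and z of each of prong_a, prong_b in the frame of ring_center below -0.008 m and value of joint lock_ring above 1.14 rad), for 0.1 s.
At the end, for the whole second after the job is handed in: The lock ring is tight (turn above 1.12 rad, its stop being at 1.2), and the spanner stands at rest on the blue mat, prongs down and level within 0.12 rad, its prong tips within 6 mm of the mat's surface, with both prong tips and its foot inside the mat's outline (value of joint lock_ring above 1.12 rad and x of prong_a in the frame of mat between -0.14 and 0.14 m and y of prong_a in the frame of mat between -0.12 and 0.12 m and x of prong_b in the frame of mat between -0.14 and 0.14 m and y of prong_b in the frame of mat between -0.12 and 0.12 m and x of spanner_foot in the frame of mat between -0.14 and 0.14 m and y of spanner_foot in the frame of mat between -0.12 and 0.12 m and angle between spanner_head's own z axis and vertical below 0.12 rad and height (world z) of spanner_head below 0.01 m and linear speed of spanner below 0.02 m/s); the robot touches nothing.
It fails at once if another thing on the bench is moved by more than 40 mm or tipped over (distance of any of brush, bottle0, bottle1, bottle2, cork_block, palette_knife from where it was at the start of the episode above 0.04 m or angle between any of brush, bottle0, bottle1, bottle2, cork_block, palette_knife's own z axis and vertical above 0.5 rad).
It also fails if it takes over 51 s, if anything falls off the work surface, if the arm or the gripper's body presses on something with over 40 N, if the wrist force passes 120 N, or if a joint passes its speed limit or range.

## Robot

A 6-joint arm with a two-finger parallel gripper is mounted at the origin on the work surface. World frame = base frame: x ahead of the robot, y to its left, z up, the work surface at z = 0. Lengths are in m, angles in rad, forces in N, time in s.
With the tool pointing down it reaches from about 0.15 to 0.775 m from the base axis. Payload 6.1 kg.
Tool frame: the origin (TCP) lies at the centre of the arm's flange, where the gripper is bolted on; the fingertips stand 173 mm ahead of it and the grasp point (between the pads) lies 155 mm ahead of it; y points along the fingers, x is the direction in which the jaws open and shut, and the axes are right-handed (so a half turn about y gives the same grasp; the last joint's range is limited). The gripper opens to 85 mm and grips with 20 to 120 N. Pads are 22 mm wide; open, the fingers measure 114 mm over their backs; the gripper's body (76 mm by 85 mm) begins 54 mm behind the grasp point. The pads swing forward as they close: fully open they stand 13 mm farther back than shut.
Start: joints at [1.341, 0.126, -0.04, 1.405, 0, 1.571], TCP at [0.12, 0.511, 0.405] pointing down, gripper open.
Joint ranges: [-2.72, 2.72], [-0.95, 1.95], [-1.27, 1.35], [-1.78, 2.02], [-1.46, 1.47], [-3.14, 3.14]. Speed limits (rad/s): [2.39, 2.39, 3.01, 3.14, 3.14, 3.14].

## Interface

Orientations are given as a unit quaternion [x, y, z, w].
In Python, from plant import bot gives the robot as it stands.
- The arm moves only by the tool play_rows, never from a script. Its argument "motion" is a list of rows, each an object of numbers: "dx", "dy", "dz": the shift along the world's x, y, z in mm; "ax", "ay", "az": the turn, a rotation vector about the world's x, y, z in degrees; "claw": the finger opening in mm, from 0 to 85.4. In form: [{"dx": .., "dy": .., "dz": .., "ax": .., "ay": .., "az": .., "claw": ..}, ...]. A call has 1 to 12 rows; each row shifts and turns the commanded pose from where the row before left it; what a row does not reach is not made up. A row lasts 1/12 s, in which the tool goes at most 41.7 mm and 7.16 degrees, less where a joint would pass 70% of its speed; a pose out of reach is approached as far as the arm can. A call with a gripper value outside its range is refused whole. The fingers move at their own pace and stop on an object; "force" is the grip in N (left out, the last holds). Time passes only in rows, so rows that do not move let the fingers close. It gives the time, the measured TCP pose, the force and the opening at its end, in the units of the state.
- bot.read_state(): the state, without advancing time (a new reading comes with each control period).
- bot.camera(name): name is "scene" or "top"; returns the picture (384x512x3 uint8, blue, green, red); there is no depth.
- bot.camera_info(name): a dict with "camera_matrix" (3x3 intrinsics, pixels), "world_to_cam" (4x4, takes a point from world to camera coordinates). Camera axes: x right, y down, z forward; pixel columns grow to the right and rows downward; lengths in m; the calibration is good to about 2 mm. A picture is of the moment at which its call begins. camera_info takes no time and is no camera call.
- bot.sign_off(): hands the job in, once; it reports no verdict.
Trained networks look in the newest picture that a camera, given by its name, has taken for a name from the list of things; names that differ only in an ending like _2 or _b are one class to them, and where a whole thing is asked for, a point or a joint stands for the part that bears it (a point fixed in the world has none). Each returns a list of dicts, best first, with "conf" (0 to 1); they miss things now and then, are a little off and sometimes report something else, mostly with a low value. They report only what shows in the picture. A call takes as long as a camera call. They do not tell look-alikes from the thing itself.
- bot.masks_of(query, camera): "pixels" (384x512 bool, what is visible of it) and "xy" ([column, row] in pixels, amid what is visible of it).
- bot.mark_of(query, camera): "xy" ([column, row] in pixels: a listed point, or the origin of a listed thing).
The state is a dict: "time": time; "qpos": joint angles; "qd": joint speeds; "joint_efforts": joint torques, N m; "tool_pos": TCP position; "tool_rot": TCP orientation; "force": force on the tool from outside, world axes, zero at the start; "moment": the same for the moment, N m; "gripper_width": finger opening in m.
Only numpy, scipy, OpenCV 4.12 (cv2) and the standard library are available. Lean on these libraries where they do the work, as an engineer would, in place of code of your own. Each camera call takes 0.05 s, during which the arm holds its last target. There are 200 camera calls.

## Working session

There is one attempt and no reset: what is moved stays moved. The work goes in short steps, Python scripts to look and compute and a tool call to move; the robot and the scene stay as the last step left them, time stands still between calls to the robot, and variables do not carry over. Pictures are saved under pics/ and viewed, about 8 in all and at most 12, crops included, and the job is handed in when it is done.

Besides the shell and the picture viewer there is one more tool, called after "Emit:" as name(argument=value, ...), one argument or row to a line, values as JSON. play_rows: Moves the arm, as the interface text tells. Its arguments: {"type":"object","properties":{"motion":{"type":"array","items":{"type":"object","properties":{"dx":{"type":"number"},"dy":{"type":"number"},"dz":{"type":"number"},"ax":{"type":"number"},"ay":{"type":"number"},"az":{"type":"number"},"claw":{"type":"number"}}}},"force":{"type":"number"}},"required":["motion"]}

```bash
mkdir -p pics; cat > h.py <<'E'
import numpy as np,cv2
from plant import bot
def ray(cam,xy):
    i=bot.camera_info(cam);K=np.array(i["camera_matrix"]);T=np.array(i["world_to_cam"])
    d=T[:3,:3].T@np.linalg.inv(K)@np.array([xy[0],xy[1],1.]);return -T[:3,:3].T@T[:3,3],d
def at(cam,xy,z):
    c,d=ray(cam,xy);return c+d*(z-c[2])/d[2]
def proj(cam,p):
    i=bot.camera_info(cam);K=np.array(i["camera_matrix"]);T=np.array(i["world_to_cam"])
    q=K@(T[:3,:3]@np.array(p)+T[:3,3]);return q[:2]/q[2]
def save(cam,n,crop=None,s=1):
    im=bot.camera(cam)
    if crop: im=im[crop[1]:crop[3],crop[0]:crop[2]]
    cv2.imwrite("pics/"+n,cv2.resize(im,None,fx=s,fy=s,interpolation=cv2.INTER_CUBIC))
E
python3 - <<'E'
from h import *
a=bot.camera("scene");b=bot.camera("top")
cv2.imwrite("pics/top0.png",cv2.resize(b,None,fx=1.5,fy=1.5));cv2.imwrite("pics/scene0.png",cv2.resize(a,None,fx=1.5,fy=1.5))
Z=dict(ring_center=.062,ring_hole_a=.062,spanner_grip=.029,spanner_head=.004,prong_a=.004,spanner_foot=.004,mat=0,brush=.004)
for c in("top","scene"):
  print(c,at(c,(256,192),0),ray(c,(256,192))[0])
  for q,z in Z.items():
    for r in bot.mark_of(q,c)[:4]: print(q,np.round(r["xy"],1),round(r["conf"],2),np.round(at(c,r["xy"],z)[:2],4))
E
```

```text
top [0.55244839 0.1360572  0.        ] [0.31421043 0.09961743 1.04892822]
ring_center [338.1 201.9] 0.85 [ 0.5407 -0.1028]
ring_hole_a [346.1 200. ] 0.86 [ 0.5493 -0.1251]
ring_hole_a [323.4 198.2] 0.62 [ 0.5459 -0.0602]
spanner_grip [137.2 296.3] 0.88 [0.2066 0.4231]
spanner_grip [231.2 203.3] 0.87 [0.5022 0.2031]
spanner_grip [252.4 191.6] 0.6 [0.5457 0.1458]
spanner_head [153.5 271.2] 0.78 [0.2787 0.3989]
spanner_head [346.  195.7] 0.66 [ 0.5764 -0.137 ]
spanner_head [242.3 186.2] 0.57 [0.564  0.1799]
prong_a [231.9 178.7] 0.91 [0.5833 0.2151]
prong_a [157.3 272.9] 0.87 [0.2754 0.387 ]
prong_a [251.3 191.3] 0.7 [0.5518 0.1504]
prong_a [139.5 265.3] 0.65 [0.2897 0.4426]
spanner_foot [134.7 318. ] 0.96 [0.1455 0.4257]
spanner_foot [226.8 226.9] 0.6 [0.4342 0.2079]
mat [222.  197.2] 0.91 [0.5225 0.2367]
brush [190.4 188. ] 0.96 [0.5373 0.3365]
scene [0.46250409 0.07363479 0.        ] [1.15817491 0.43216436 0.6848126 ]
ring_center [178.6 174.2] 0.9 [ 0.5513 -0.0994]
ring_hole_a [166.7 173.3] 0.82 [ 0.5617 -0.1284]
ring_hole_a [192.1 177.3] 0.8 [ 0.5466 -0.062 ]
ring_hole_a [197.8 278. ] 0.25 [0.7976 0.1193]
spanner_grip [293.3 205.8] 0.87 [0.4971 0.1926]
spanner_grip [414.5 168.8] 0.78 [0.2173 0.4291]
spanner_head [398.8 189. ] 0.71 [0.2887 0.4075]
spanner_head [277.1 228.6] 0.6 [0.5615 0.1797]
prong_a [390.2 181.1] 0.73 [0.266 0.38 ]
prong_a [411.3 191.6] 0.64 [0.2848 0.439 ]
prong_a [264.9 225.5] 0.63 [0.5652 0.1495]
prong_a [284.4 235.7] 0.55 [0.5746 0.2043]
spanner_foot [308.3 199.3] 0.88 [0.4325 0.2084]
spanner_foot [416.9 163.8] 0.63 [0.1546 0.4309]
spanner_foot [205.8 153.4] 0.49 [ 0.3784 -0.1345]
mat [301.2 225.6] 0.92 [0.5234 0.2258]
brush [339.2 246.1] 0.95 [0.5486 0.3279]
brush [118.  234.7] 0.73 [ 0.7433 -0.1435]
```

View pics/top0.png

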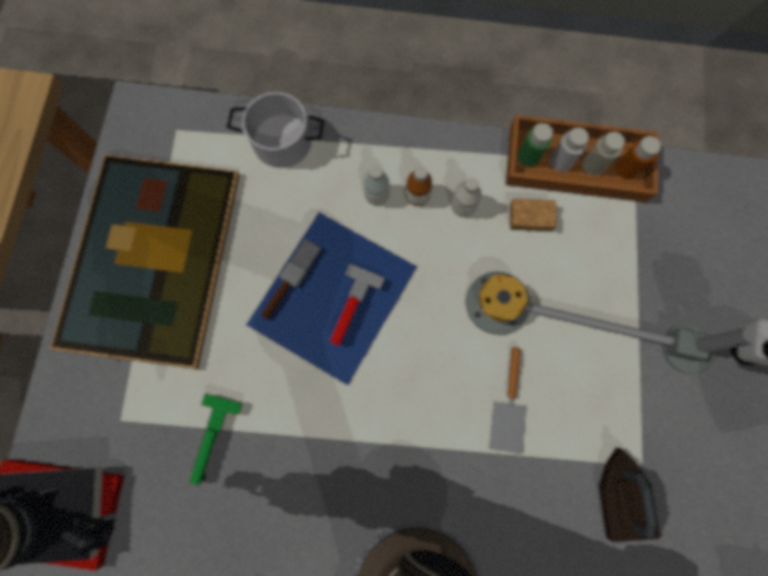

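View pics/scene0.png

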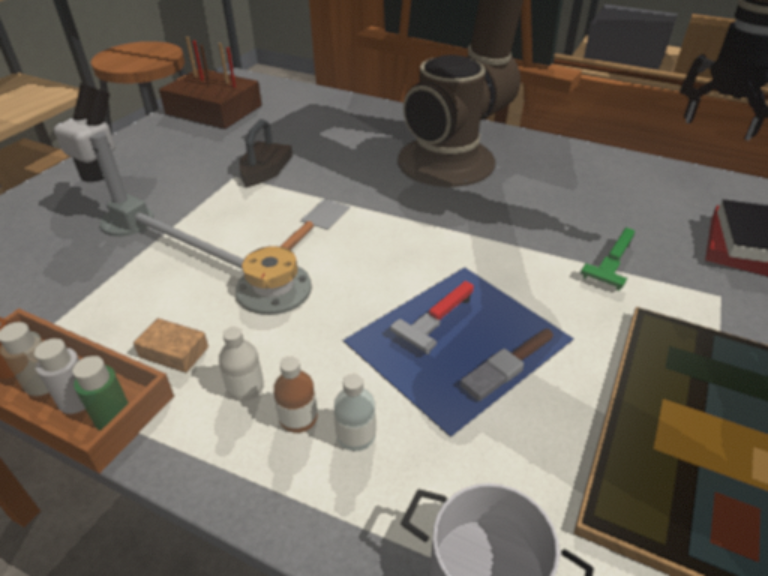

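The top picture shows the red spanner on the blue mat, with its handle at about (230,212) and its head at (243,185) in raw pixels. The green look-alike at (143,293) is off the mat, so the red one fits the description. The ring is at about (335,198). I'll confirm both in one enlarged crop.

```bash
python3 - <<'E'
from h import *
b=bot.camera("top");a=bot.camera("scene")
r=lambda im,x,y,w,h,s:cv2.resize(im[y:y+h,x:x+w],None,fx=s,fy=s,interpolation=cv2.INTER_CUBIC)
row1=np.hstack([r(b,300,170,64,60,6),r(a,150,150,64,60,6)])
row2=np.hstack([r(b,206,160,64,80,5)[:, :],r(a,250,180,80,80,5)]);row2=cv2.copyMakeBorder(row2,0,0,0,row1.shape[1]-row2.shape[1],cv2.BORDER_CONSTANT)if row2.shape[1]<row1.shape[1] else row2[:,:row1.shape[1]]
cv2.imwrite("pics/crop1.png",np.vstack([row1,row2])[:600+160:,:])
o=np.vstack([row1,row2]);cv2.imwrite("pics/crop1.png",cv2.resize(o,None,fx=.78,fy=.78) if o.shape[0]>600 else o);print(o.shape)
# red mask axis
for c,im in(("top",b),("scene",a)):
  h=cv2.cvtColor(im,cv2.COLOR_BGR2HSV);m=((h[...,0]<8)|(h[...,0]>172))&(h[...,1]>150)&(h[...,2]>60)
  m=m.astype(np.uint8);n,l,st,ce=cv2.connectedComponentsWithStats(m)
  for k in range(1,n):
    if st[k,4]>60 and (c=="top" and 200<ce[k,0]<260 or c=="scene" and 260<ce[k,0]<330):
      ys,xs=np.nonzero(l==k);P=np.array([at(c,(x,y),.034)[:2] for x,y in zip(xs,ys)])
      mu=P.mean(0);w,v=np.linalg.eigh(np.cov(P.T));d=v[:,1]*np.sign(v[0,1]);t=(P-mu)@d
      print(c,"red",ce[k],mu,np.degrees(np.arctan2(d[1],d[0])),t.min(),t.max())
E
```

```text
(760, 768, 3)
top red [229.36936937 213.34234234] [0.47115225 0.20339988] -14.852629830319223 -0.04810134348709829 0.04820339753832207
scene red [301.05485232 199.39662447] [0.47219387 0.20262523] -14.363339470007295 -0.050647602780666 0.04741753701648961
```

View pics/crop1.png

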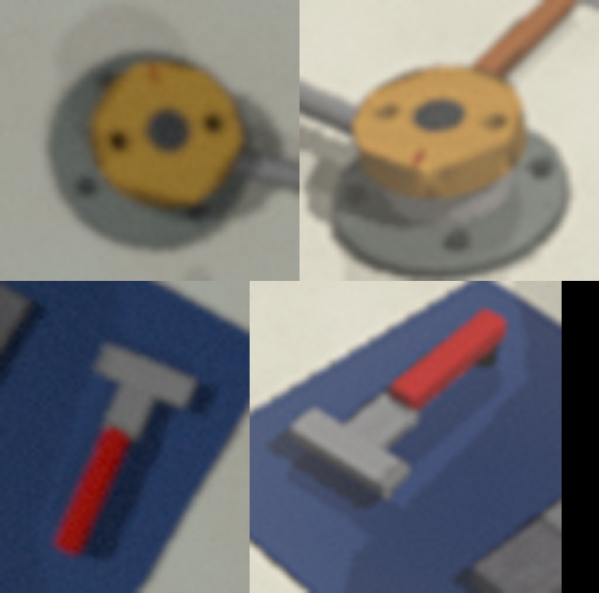

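```bash
python3 - <<'E'
from h import *
from scipy.spatial.transform import Rotation as R
s=bot.read_state();print(s["time"],s["tool_pos"],s["gripper_width"],s["force"]);print(np.round(R.from_quat(s["tool_rot"]).as_matrix(),3))
H={}
for c,pts in(("top",[(325.2,199.9),(345.5,196.1),(335.9,197.8)]),("scene",[(168.7,173.7),(191.8,175.9),(179.6,174.8)])):
  g=cv2.cvtColor(bot.camera(c),cv2.COLOR_BGR2GRAY).astype(float)
  for p in pts:
    rr=4 if p is pts[2] else 3
    x0,y0=int(round(p[0])),int(round(p[1]));w=g[y0-rr:y0+rr+1,x0-rr:x0+rr+1];w=np.clip(np.percentile(w,70)-w,0,None)
    yy,xx=np.mgrid[y0-rr:y0+rr+1,x0-rr:x0+rr+1];q=((w*xx).sum()/w.sum(),(w*yy).sum()/w.sum())
    print(c,np.round(q,2),at(c,q,.062)[:2].round(4))
  m=bot.masks_of("ring_center",c);print([ (round(k["conf"],2),np.round(k["xy"],1),int(k["pixels"].sum())) for k in m[:2]])
  for q in("ring_center","ring_hole_a","stand","spanner_head","prong_a","spanner_foot"):
    z=.062 if "ring" in q else 0 if q=="stand" else .004
    for k in bot.mark_of(q,c)[:3]: print(q,round(k["conf"],2),np.round(k["xy"],1),at(c,k["xy"],z)[:2].round(4))
E
```

```text
1.0 [0.11957284 0.51118179 0.40468965] 0.08560890082818914 [ 0.48883472 -0.31585423 -0.38493312]
[[ 0.228  0.    -0.974]
 [ 0.974 -0.     0.228]
 [-0.    -1.    -0.   ]]
top [324.7  199.78] [ 0.5418 -0.0643]
top [345.24 195.82] [ 0.5612 -0.1217]
top [335.53 197.45] [ 0.5528 -0.0945]
[(0.66, array([336.6, 201.6]), 821), (0.3, array([419.2, 218.7]), 3644)]
ring_center 0.71 [334.4 200.8] [ 0.5425 -0.0921]
ring_hole_a 0.82 [327.9 197.8] [ 0.5488 -0.0729]
ring_hole_a 0.66 [342.4 196.6] [ 0.5579 -0.1138]
stand 0.92 [331.2 201.4] [ 0.5537 -0.0946]
spanner_head 0.77 [151.7 273.6] [0.2714 0.4027]
spanner_head 0.65 [242.2 185.7] [0.5656 0.1805]
spanner_head 0.36 [330.5 204.1] [ 0.5442 -0.0925]
prong_a 0.91 [157.3 271.4] [0.2796 0.3879]
prong_a 0.74 [136.7 266.8] [0.2844 0.4498]
prong_a 0.7 [230.3 183.3] [0.5682 0.2177]
spanner_foot 0.96 [227.4 229.1] [0.4279 0.2052]
spanner_foot 0.76 [136.  318.1] [0.1458 0.422 ]
spanner_foot 0.52 [304.3 135.6] [0.7536 0.0087]
scene [168.47 173.44] [ 0.5601 -0.1241]
scene [191.95 175.85] [ 0.5419 -0.0655]
scene [179.59 174.21] [ 0.5502 -0.0971]
[(0.72, array([180.1, 175.7]), 893)]
ring_center 0.85 [178.1 170.9] [ 0.5408 -0.1084]
ring_center 0.49 [276.3 228.5] [0.6128 0.1995]
ring_center 0.16 [115.8 235.6] [ 0.7827 -0.0968]
ring_hole_a 0.86 [167.  171.5] [ 0.5553 -0.1322]
ring_hole_a 0.76 [189.3 176.2] [ 0.5461 -0.0707]
stand 0.55 [183.1 191.9] [ 0.5472 -0.0982]
stand 0.47 [207.8 153.9] [ 0.3733 -0.1311]
spanner_head 0.81 [277.4 228.8] [0.5618 0.1806]
spanner_head 0.78 [399.8 185.8] [0.2744 0.4072]
prong_a 0.96 [411.8 193.2] [0.2907 0.4413]
prong_a 0.8 [264.  221.5] [0.5542 0.1417]
prong_a 0.61 [392.4 184.4] [0.2773 0.3883]
spanner_foot 0.77 [418.8 162.8] [0.1473 0.4349]
spanner_foot 0.75 [306.9 198. ] [0.4294 0.2034]
```

Emit:
play_rows(
  motion=[
    {"dx":31,"dy":-26,"dz":-7,"az":-1.4,"claw":60},
    {"dx":31,"dy":-26,"dz":-7},
    {"dx":31,"dy":-26,"dz":-7},
    {"dx":31,"dy":-26,"dz":-7},
    {"dx":31,"dy":-26,"dz":-7},
    {"dx":31,"dy":-26,"dz":-7},
    {"dx":31,"dy":-26,"dz":-7},
    {"dx":31,"dy":-26,"dz":-7},
    {"dx":31,"dy":-26,"dz":-7},
    {"dx":31,"dy":-26,"dz":-7},
    {"dx":31,"dy":-26,"dz":-7},
    {"dx":31,"dy":-26,"dz":-7},
  ],
  force=60,
)

```text
$.motion[0]: bad value
```

Emit:
play_rows(
  motion=[
    {"dx":31,"dy":-26,"dz":-7,"ax":0,"ay":0,"az":-1.4,"claw":60},
    {"dx":31,"dy":-26,"dz":-7,"ax":0,"ay":0,"az":0,"claw":60},
    {"dx":31,"dy":-26,"dz":-7,"ax":0,"ay":0,"az":0,"claw":60},
    {"dx":31,"dy":-26,"dz":-7,"ax":0,"ay":0,"az":0,"claw":60},
    {"dx":31,"dy":-26,"dz":-7,"ax":0,"ay":0,"az":0,"claw":60},
    {"dx":31,"dy":-26,"dz":-7,"ax":0,"ay":0,"az":0,"claw":60},
    {"dx":31,"dy":-26,"dz":-7,"ax":0,"ay":0,"az":0,"claw":60},
    {"dx":31,"dy":-26,"dz":-7,"ax":0,"ay":0,"az":0,"claw":60},
    {"dx":31,"dy":-26,"dz":-7,"ax":0,"ay":0,"az":0,"claw":60},
    {"dx":31,"dy":-26,"dz":-7,"ax":0,"ay":0,"az":0,"claw":60},
    {"dx":31,"dy":-26,"dz":-7,"ax":0,"ay":0,"az":0,"claw":60},
    {"dx":31,"dy":-26,"dz":-7,"ax":0,"ay":0,"az":0,"claw":60},
  ],
  force=60,
)

```text
time: 2.8
tool_pos: [0.4928, 0.1975, 0.3206]
tool_rot: [0.559, 0.433, -0.432, -0.559]
force: [0.3, 1.1, -0.1]
gripper_width: 0.0602
```

Emit:
play_rows(
  motion=[
    {"dx":5,"dy":-1,"dz":-25,"ax":0,"ay":0,"az":0,"claw":60},
    {"dx":0,"dy":0,"dz":-30,"ax":0,"ay":0,"az":0,"claw":60},
    {"dx":0,"dy":0,"dz":-30,"ax":0,"ay":0,"az":0,"claw":60},
    {"dx":0,"dy":0,"dz":-25,"ax":0,"ay":0,"az":0,"claw":60},
    {"dx":0,"dy":0,"dz":-15,"ax":0,"ay":0,"az":0,"claw":60},
    {"dx":0,"dy":0,"dz":-11,"ax":0,"ay":0,"az":0,"claw":60},
    {"dx":0,"dy":0,"dz":0,"ax":0,"ay":0,"az":0,"claw":60},
  ],
)

```text
time: 3.38
tool_pos: [0.4957, 0.1978, 0.1824]
tool_rot: [-0.559, -0.431, 0.434, 0.56]
force: [-1.4, 0.1, 0.4]
gripper_width: 0.06
```

```bash
python3 - <<'E'
from h import *
from scipy.spatial.transform import Rotation as R
s=bot.read_state();M=R.from_quat(s["tool_rot"]).as_matrix();print(s["tool_pos"],M.round(3).tolist(),s["force"])
save("scene","grasp.png",(220,110,360,250),4)
for p in ((353,203),(400,216.5),(445,229)): print(at("top",p,.035)[:2])
E
```

```text
[0.49572492 0.19782718 0.18243306] [[0.252, -0.004, -0.968], [0.968, -0.001, 0.252], [-0.002, -1.0, 0.003]] [-1.41550968  0.09925537  0.38507069]
[ 0.54946075 -0.15199612]
[ 0.52761554 -0.29041015]
[ 0.50830388 -0.42060558]
```

View pics/grasp.png

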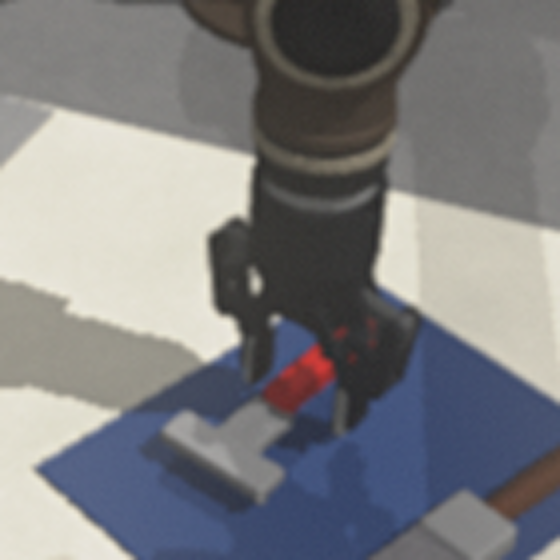

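The picture shows the red handle between the fingers, with the head clear in front at about (230,450) in the crop. Closing now.

Emit:
play_rows(
  motion=[
    {"dx":0,"dy":0,"dz":0,"ax":0,"ay":0,"az":0,"claw":10},
    {"dx":0,"dy":0,"dz":0,"ax":0,"ay":0,"az":0,"claw":10},
    {"dx":0,"dy":0,"dz":0,"ax":0,"ay":0,"az":0,"claw":10},
    {"dx":0,"dy":0,"dz":0,"ax":0,"ay":0,"az":0,"claw":10},
    {"dx":0,"dy":0,"dz":0,"ax":0,"ay":0,"az":0,"claw":10},
    {"dx":0,"dy":0,"dz":0,"ax":0,"ay":0,"az":0,"claw":10},
    {"dx":0,"dy":0,"dz":0,"ax":0,"ay":0,"az":0,"claw":10},
    {"dx":0,"dy":0,"dz":10,"ax":0,"ay":0,"az":0,"claw":10},
    {"dx":0,"dy":0,"dz":20,"ax":0,"ay":0,"az":0,"claw":10},
    {"dx":0,"dy":0,"dz":30,"ax":0,"ay":0,"az":0,"claw":10},
    {"dx":0,"dy":0,"dz":30,"ax":0,"ay":0,"az":0,"claw":10},
    {"dx":0,"dy":0,"dz":20,"ax":0,"ay":0,"az":0,"claw":10},
  ],
  force=80,
)

```text
time: 4.43
tool_pos: [0.4967, 0.1983, 0.2981]
tool_rot: [0.559, 0.433, -0.432, -0.559]
force: [0.3, 1.1, -2.3]
gripper_width: 0.0181
```

Emit:
play_rows(
  motion=[
    {"dx":-1,"dy":-16,"dz":0,"ax":0,"ay":0,"az":2.7,"claw":10},
    {"dx":-1,"dy":-28,"dz":0,"ax":0,"ay":0,"az":2.7,"claw":10},
    {"dx":-1,"dy":-28,"dz":0,"ax":0,"ay":0,"az":2.7,"claw":10},
    {"dx":-1,"dy":-28,"dz":0,"ax":0,"ay":0,"az":2.7,"claw":10},
    {"dx":-1,"dy":-28,"dz":0,"ax":0,"ay":0,"az":2.7,"claw":10},
    {"dx":-1,"dy":-28,"dz":0,"ax":0,"ay":0,"az":2.7,"claw":10},
    {"dx":-1,"dy":-28,"dz":0,"ax":0,"ay":0,"az":2.7,"claw":10},
    {"dx":-1,"dy":-28,"dz":0,"ax":0,"ay":0,"az":2.7,"claw":10},
    {"dx":-1,"dy":-28,"dz":0,"ax":0,"ay":0,"az":2.7,"claw":10},
    {"dx":-1,"dy":-28,"dz":0,"ax":0,"ay":0,"az":2.7,"claw":10},
    {"dx":-1,"dy":-28,"dz":0,"ax":0,"ay":0,"az":2.7,"claw":10},
    {"dx":-2,"dy":-18,"dz":0,"ax":0,"ay":0,"az":2.8,"claw":10},
  ],
)

```text
time: 5.43
tool_pos: [0.4833, -0.1178, 0.2954]
tool_rot: [-0.416, -0.572, 0.572, 0.415]
force: [-0.7, -0.5, -2.1]
gripper_width: 0.0185
```

Emit:
play_rows(
  motion=[
    {"dx":0,"dy":0,"dz":-15,"ax":0,"ay":0,"az":0,"claw":10},
    {"dx":0,"dy":0,"dz":-15,"ax":0,"ay":0,"az":0,"claw":10},
    {"dx":0,"dy":0,"dz":0,"ax":0,"ay":0,"az":0,"claw":10},
    {"dx":0,"dy":0,"dz":0,"ax":0,"ay":0,"az":0,"claw":10},
  ],
)

```text
time: 5.77
tool_pos: [0.4831, -0.1157, 0.2646]
tool_rot: [-0.415, -0.572, 0.572, 0.417]
force: [0.0, -0.6, -2.5]
gripper_width: 0.0189
```

```bash
cat > m.py <<'E'
from h import *
from scipy.spatial.transform import Rotation as R
import sys
s=bot.read_state();M=R.from_quat(s["tool_rot"]).as_matrix();p=s["tool_pos"]
hd=-M[:,2];yaw=np.degrees(np.arctan2(hd[1],hd[0]));print("tcp",np.round(p,4),"yaw",yaw.round(2),"F",np.round(s["force"],1),"M",np.round(s["moment"],2),"w",s["gripper_width"],s["time"])
zt=p[2]-.178;head=p[:2]+.071*hd[:2]/np.linalg.norm(hd[:2]);n=np.array([-hd[1],hd[0]]);print("head exp",head.round(4),"tip z",round(zt,4))
for c in("top","scene"):
  print(c,"exp px head",proj(c,[*head,zt]).round(1),"prong a/b",[proj(c,[*(head+k*.03*n),zt]).round(1) for k in(1,-1)],"holes",[proj(c,[*q,.062]).round(1) for q in((.5418,-.065),(.5606,-.123))])
  im=bot.camera(c)
  for q in("spanner_head","prong_a","spanner_foot"):
    for k in bot.mark_of(q,c)[:3]:
      w=at(c,k["xy"],zt)[:2]
      if np.hypot(*(w-head))<.16: print(c,q,round(k["conf"],2),np.round(k["xy"],1),w.round(4))
  u=proj(c,[*head,.07]).astype(int);cr=im[max(0,u[1]-35):u[1]+35,u[0]-35:u[0]+35]
  cv2.imwrite(f"pics/_{c}.png",cv2.resize(cr,(400,400),interpolation=cv2.INTER_CUBIC));print("crop origin",u-35)
cv2.imwrite("pics/"+sys.argv[1],np.hstack([cv2.imread("pics/_top.png"),cv2.imread("pics/_scene.png")]))
E
python3 m.py over.png
```

```text
tcp [ 0.4831 -0.1157  0.2646] yaw 17.92 F [ 0.  -0.6 -2.5] M [-0.    0.05  0.03] w 0.018882285095748224 5.7667
head exp [ 0.5506 -0.0939] tip z 0.0866
top exp px head [337.2 196.3] prong a/b [array([326.7, 198.2]), array([347.6, 194.5])] holes [array([325. , 199.8]), array([345.7, 196.1])]
top spanner_head 0.86 [335.2 194.9] [ 0.554  -0.0881]
top spanner_head 0.24 [348.4 195. ] [ 0.5586 -0.1248]
top prong_a 0.95 [324.9 198.6] [ 0.5396 -0.0604]
top spanner_foot 0.94 [348.1 247. ] [ 0.4144 -0.1347]
crop origin [300 162]
scene exp px head [179.2 166.9] prong a/b [array([191., 168.]), array([167.6, 165.8])] holes [array([192.2, 175.9]), array([168.7, 173.7])]
scene spanner_head 0.56 [180.2 166.9] [ 0.5496 -0.0918]
scene prong_a 0.85 [190.3 167.3] [ 0.5399 -0.0685]
scene prong_a 0.58 [166.5 164.4] [ 0.5563 -0.1283]
scene spanner_foot 0.72 [194.8 136.8] [ 0.4204 -0.1344]
scene spanner_foot 0.54 [208.4 155.2] [ 0.4767 -0.0555]
crop origin [145 137]
```

View pics/over.png

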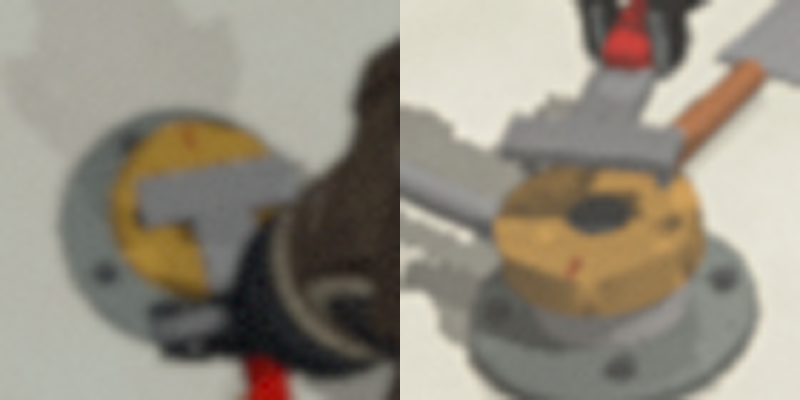

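```bash
python3 - <<'E'
from h import *
hd=np.array([np.cos(np.radians(17.92)),np.sin(np.radians(17.92))]);n=np.array([-hd[1],hd[0]]);H=np.array([.5506,-.0939])
for c,o,dx in(("scene",(145,137),400),("top",(300,162),0)):
  for z in(.014,.032):
    for a,b in((.012,-.038),(.012,.038),(-.012,.038),(-.012,-.038)):
      print(c,z,a,b,((proj(c,[*(H+a*hd+b*n),.0866+z])-o)*5.714+[dx,0]).round(0))
E
```

```text
scene 0.014 0.012 -0.038 [497. 154.]
scene 0.014 0.012 0.038 [670. 170.]
scene 0.014 -0.012 0.038 [685. 136.]
scene 0.014 -0.012 -0.038 [515. 121.]
scene 0.032 0.012 -0.038 [490. 120.]
scene 0.032 0.012 0.038 [665. 135.]
scene 0.032 -0.012 0.038 [680. 102.]
scene 0.032 -0.012 -0.038 [509.  87.]
top 0.014 0.012 -0.038 [289. 153.]
top 0.014 0.012 0.038 [136. 180.]
top 0.014 -0.012 0.038 [148. 228.]
top 0.014 -0.012 -0.038 [301. 200.]
top 0.032 0.012 -0.038 [299. 144.]
top 0.032 0.012 0.038 [143. 172.]
top 0.032 -0.012 0.038 [155. 220.]
top 0.032 -0.012 -0.038 [311. 192.]
```

The head bar sits over the ring in both views, within about 2 mm of the predicted outline. Lowering now and watching the force.

Emit:
play_rows(
  motion=[
    {"dx":0.5,"dy":0,"dz":-8,"ax":0,"ay":0,"az":0,"claw":10},
    {"dx":0,"dy":0,"dz":-8,"ax":0,"ay":0,"az":0,"claw":10},
    {"dx":0,"dy":0,"dz":-5,"ax":0,"ay":0,"az":0,"claw":10},
    {"dx":0,"dy":0,"dz":-3,"ax":0,"ay":0,"az":0,"claw":10},
    {"dx":0,"dy":0,"dz":-3,"ax":0,"ay":0,"az":0,"claw":10},
    {"dx":0,"dy":0,"dz":-2,"ax":0,"ay":0,"az":0,"claw":10},
    {"dx":0,"dy":0,"dz":0,"ax":0,"ay":0,"az":0,"claw":10},
  ],
)

```text
time: 6.75
tool_pos: [0.484, -0.1159, 0.2352]
tool_rot: [-0.416, -0.572, 0.572, 0.416]
force: [-0.9, -1.1, -3.5]
gripper_width: 0.0184
```

Emit:
play_rows(
  motion=[
    {"dx":0,"dy":0,"dz":-2,"ax":0,"ay":0,"az":0,"claw":10},
    {"dx":0,"dy":0,"dz":-2,"ax":0,"ay":0,"az":0,"claw":10},
    {"dx":0,"dy":0,"dz":-1.5,"ax":0,"ay":0,"az":0,"claw":10},
    {"dx":0,"dy":0,"dz":-1.5,"ax":0,"ay":0,"az":0,"claw":10},
    {"dx":0,"dy":0,"dz":0,"ax":0,"ay":0,"az":0,"claw":10},
    {"dx":0,"dy":0,"dz":0,"ax":0,"ay":0,"az":0,"claw":10},
  ],
)

```text
time: 7.25
tool_pos: [0.484, -0.116, 0.2301]
tool_rot: [0.417, 0.572, -0.572, -0.416]
force: [-5.2, -1.3, 8.4]
gripper_width: 0.0183
```

```bash
python3 m.py in.png
```

```text
tcp [ 0.484  -0.116   0.2301] yaw 17.92 F [-5.2 -1.3  8.4] M [-0.31  0.71 -0.06] w 0.018297963663591207 7.25
head exp [ 0.5516 -0.0941] tip z 0.0521
top exp px head [334.6 198.6] prong a/b [array([324.5, 200.4]), array([344.7, 196.7])] holes [array([325. , 199.8]), array([345.7, 196.1])]
top spanner_head 0.6 [334.2 196.1] [ 0.5586 -0.0923]
top prong_a 0.65 [342.3 197.7] [ 0.557  -0.1159]
top spanner_foot 0.75 [344.9 246.3] [ 0.4187 -0.1341]
crop origin [300 162]
scene exp px head [180.8 177.9] prong a/b [array([192.3, 179. ]), array([169.4, 176.8])] holes [array([192.2, 175.9]), array([168.7, 173.7])]
scene spanner_head 0.91 [178.7 181.9] [ 0.567  -0.0896]
scene prong_a 0.75 [167.5 175.5] [ 0.5586 -0.1301]
scene prong_a 0.72 [190.2 179.9] [ 0.5477 -0.0683]
scene spanner_foot 0.56 [194.7 147.6] [ 0.4237 -0.137 ]
crop origin [144 137]
```

View pics/in.png

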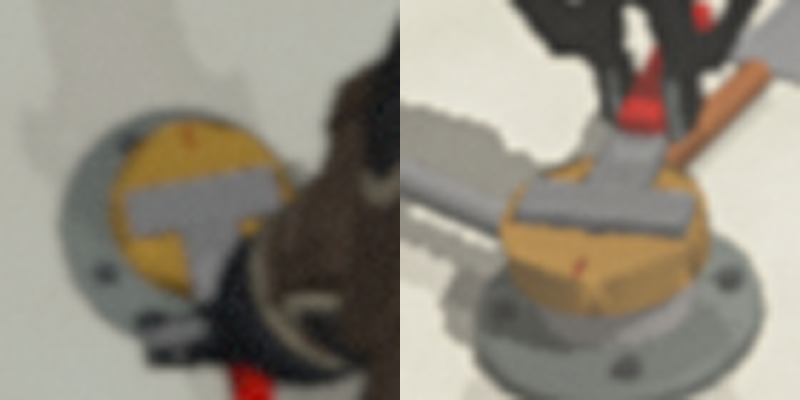

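Both views show the head bar lying on or very near the ring face. The contact pushes toward -x, so I'll ease back along -x and press a little further.

Emit:
play_rows(
  motion=[
    {"dx":-1.5,"dy":-0.5,"dz":1,"ax":0,"ay":0,"az":0,"claw":10},
    {"dx":0,"dy":0,"dz":0,"ax":0,"ay":0,"az":0,"claw":10},
    {"dx":0,"dy":0,"dz":0,"ax":0,"ay":0,"az":0,"claw":10},
  ],
)

```text
time: 7.9
tool_pos: [0.4827, -0.1163, 0.2302]
tool_rot: [0.416, 0.572, -0.572, -0.416]
force: [-1.3, -0.8, 4.2]
gripper_width: 0.0188
```

Emit:
play_rows(
  motion=[
    {"dx":0,"dy":0,"dz":-1.5,"ax":0,"ay":0,"az":0,"claw":10},
    {"dx":0,"dy":0,"dz":-1.5,"ax":0,"ay":0,"az":0,"claw":10},
    {"dx":0,"dy":0,"dz":0,"ax":0,"ay":0,"az":0,"claw":10},
    {"dx":0,"dy":0,"dz":0,"ax":0,"ay":0,"az":0,"claw":10},
  ],
)

```text
time: 8.23
tool_pos: [0.4825, -0.1164, 0.2295]
tool_rot: [0.417, 0.572, -0.572, -0.415]
force: [-10.7, -0.5, 23.6]
gripper_width: 0.0187
```

```bash
python3 m.py in2.png | head -2; python3 - <<'E'
from h import *
hd=np.array([np.cos(np.radians(17.92)),np.sin(np.radians(17.92))]);n=np.array([-hd[1],hd[0]]);H=np.array([.5516,-.0941])
for z in(.062,.066,.070,.076):
  print(z,[((proj("scene",[*(H+.012*hd+b*n),z])-(144,137))*5.714+[400,0]).round(0) for b in(-.038,.038)])
im=bot.camera("scene")[150:205,150:215];cv2.imwrite("pics/in2.png",cv2.resize(im,None,fx=11,fy=11,interpolation=cv2.INTER_CUBIC))
E
```

```text
tcp [ 0.4825 -0.1164  0.2295] yaw 17.93 F [-10.7  -0.5  23.6] M [0.24 1.39 0.01] w 0.018714097764432173 8.2333
head exp [ 0.55   -0.0945] tip z 0.0515
0.062 [array([515., 225.]), array([684., 241.])]
0.066 [array([514., 218.]), array([683., 234.])]
0.07 [array([512., 211.]), array([682., 227.])]
0.076 [array([510., 200.]), array([680., 216.])]
```

View pics/in2.png

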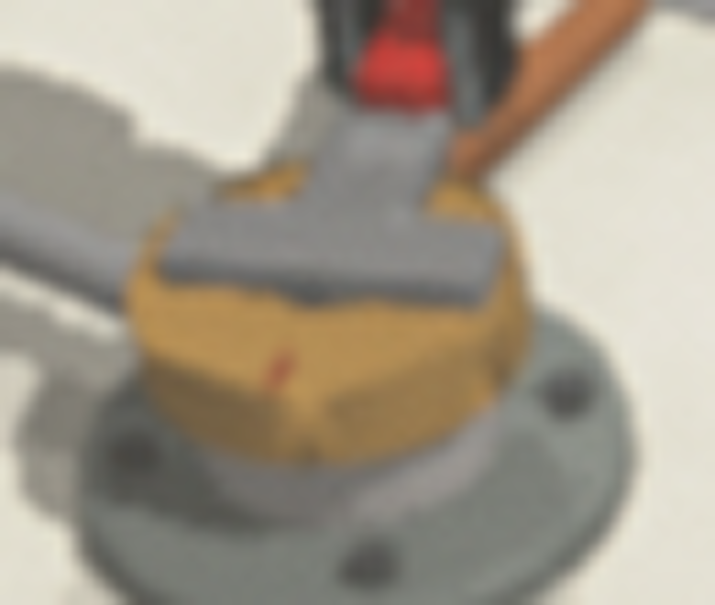

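The front edge of the head's underside matches z of about 63 mm, so the head rests on the ring face with the prongs fully in. I'll relax the downforce and turn clockwise about the ring axis.

Emit:
play_rows(
  motion=[
    {"dx":0.4,"dy":0,"dz":2,"ax":0,"ay":0,"az":0,"claw":10},
    {"dx":-0.9,"dy":4.9,"dz":0,"ax":0,"ay":0,"az":-4,"claw":10},
    {"dx":-1,"dy":4.9,"dz":0,"ax":0,"ay":0,"az":-4,"claw":10},
    {"dx":-0.7,"dy":4.9,"dz":0,"ax":0,"ay":0,"az":-4,"claw":10},
    {"dx":-0.4,"dy":4.9,"dz":0,"ax":0,"ay":0,"az":-4,"claw":10},
    {"dx":0,"dy":5,"dz":0,"ax":0,"ay":0,"az":-4,"claw":10},
    {"dx":0.4,"dy":4.9,"dz":0,"ax":0,"ay":0,"az":-4,"claw":10},
    {"dx":0,"dy":0,"dz":0,"ax":0,"ay":0,"az":0,"claw":10},
  ],
)

```text
time: 9.35
tool_pos: [0.4809, -0.0869, 0.23]
tool_rot: [0.528, 0.472, -0.472, -0.525]
force: [-2.6, -3.9, 9.2]
gripper_width: 0.0184
```

```bash
python3 m.py t1.png | head -2
```

```text
tcp [ 0.4809 -0.0869  0.23  ] yaw -6.25 F [-2.6 -3.9  9.2] M [-0.81  0.18 -0.37] w 0.01841608753615705 9.35
head exp [ 0.5515 -0.0946] tip z 0.052
```

Emit:
play_rows(
  motion=[
    {"dx":0,"dy":4.9,"dz":0,"ax":0,"ay":0,"az":-4,"claw":10},
    {"dx":1,"dy":4.9,"dz":0,"ax":0,"ay":0,"az":-4,"claw":10},
    {"dx":1.4,"dy":4.7,"dz":0,"ax":0,"ay":0,"az":-4,"claw":10},
    {"dx":1.7,"dy":4.7,"dz":0,"ax":0,"ay":0,"az":-4,"claw":10},
    {"dx":2,"dy":4.5,"dz":0,"ax":0,"ay":0,"az":-4,"claw":10},
    {"dx":2.3,"dy":4.4,"dz":0,"ax":0,"ay":0,"az":-4,"claw":10},
    {"dx":0,"dy":0,"dz":0,"ax":0,"ay":0,"az":0,"claw":10},
  ],
)

```text
time: 10.33
tool_pos: [0.49, -0.0588, 0.23]
tool_rot: [0.614, 0.353, -0.352, -0.612]
force: [0.6, -4.1, 7.1]
gripper_width: 0.0186
```

```bash
python3 m.py t2.png | head -2
```

```text
tcp [ 0.49   -0.0588  0.23  ] yaw -30.24 F [ 0.6 -4.1  7.1] M [-0.89 -0.26 -0.2 ] w 0.018583851299237217 10.3333
head exp [ 0.5513 -0.0945] tip z 0.052
```

Emit:
play_rows(
  motion=[
    {"dx":2.5,"dy":4.2,"dz":0,"ax":0,"ay":0,"az":-4,"claw":10},
    {"dx":3,"dy":4,"dz":0,"ax":0,"ay":0,"az":-4,"claw":10},
    {"dx":3.1,"dy":3.8,"dz":0,"ax":0,"ay":0,"az":-4,"claw":10},
    {"dx":0,"dy":0,"dz":0,"ax":0,"ay":0,"az":0,"claw":10},
  ],
)

```text
time: 11.07
tool_pos: [0.4988, -0.0468, 0.2299]
tool_rot: [0.648, 0.287, -0.285, -0.645]
force: [1.8, -3.5, 6.1]
gripper_width: 0.0187
```

```bash
python3 m.py t3.png | head -2
```

```text
tcp [ 0.4988 -0.0468  0.2299] yaw -42.23 F [ 1.8 -3.5  6.1] M [-0.84 -0.44 -0.1 ] w 0.018701412821536652 11.0667
head exp [ 0.5514 -0.0945] tip z 0.0519
```

Emit:
play_rows(
  motion=[
    {"dx":2.6,"dy":2.7,"dz":0,"ax":0,"ay":0,"az":-3,"claw":10},
    {"dx":2.7,"dy":2.6,"dz":0,"ax":0,"ay":0,"az":-3,"claw":10},
    {"dx":0,"dy":0,"dz":0,"ax":0,"ay":0,"az":0,"claw":10},
  ],
)

```text
time: 11.72
tool_pos: [0.503, -0.0424, 0.2298]
tool_rot: [0.662, 0.253, -0.254, -0.658]
force: [-4.2, -9.6, 9.9]
gripper_width: 0.0188
```

Emit:
play_rows(
  motion=[
    {"dx":2.8,"dy":2.4,"dz":0,"ax":0,"ay":0,"az":-3,"claw":10},
    {"dx":2.9,"dy":2.2,"dz":0,"ax":0,"ay":0,"az":-3,"claw":10},
    {"dx":0,"dy":0,"dz":0,"ax":0,"ay":0,"az":0,"claw":10},
  ],
)

```text
time: 11.97
tool_pos: [0.5057, -0.0404, 0.2295]
tool_rot: [0.678, 0.214, -0.223, -0.668]
force: [-18.5, -29.0, 20.2]
gripper_width: 0.0188
```

```bash
python3 m.py t4.png | head -2
```

```text
tcp [ 0.5057 -0.0404  0.2295] yaw -54.04 F [-18.5 -29.   20.2] M [-5.8   3.53  2.63] w 0.018750198423706007 11.9667
head exp [ 0.5474 -0.0978] tip z 0.0515
```

The reaction rose to 34 N, so the ring is at its stop. I'll back off in two stages within the hole play, then lift.

Emit:
play_rows(
  motion=[
    {"dx":-2.9,"dy":-2.2,"dz":0,"ax":0,"ay":0,"az":3,"claw":10},
    {"dx":-2.8,"dy":-2.4,"dz":0,"ax":0,"ay":0,"az":3,"claw":10},
    {"dx":0,"dy":0,"dz":0,"ax":0,"ay":0,"az":0,"claw":10},
    {"dx":-2.7,"dy":-2.6,"dz":0,"ax":0,"ay":0,"az":3,"claw":10},
    {"dx":0,"dy":0,"dz":0,"ax":0,"ay":0,"az":0,"claw":10},
  ],
)

```text
time: 12.78
tool_pos: [0.5008, -0.0447, 0.2297]
tool_rot: [0.654, 0.271, -0.27, -0.652]
force: [2.2, -3.5, 5.0]
gripper_width: 0.0185
```

```bash
python3 m.py t5.png; 
```

```text
tcp [ 0.5008 -0.0447  0.2297] yaw -45.02 F [ 2.2 -3.5  5. ] M [-1.05 -0.6   0.08] w 0.01853123165358526 12.7833
head exp [ 0.551  -0.0949] tip z 0.0517
top exp px head [334.9 198.8] prong a/b [array([328.2, 190.8]), array([341.6, 206.9])] holes [array([325. , 199.8]), array([345.7, 196.1])]
top spanner_foot 0.64 [297.8 226.2] [0.4575 0.003 ]
crop origin [301 162]
scene exp px head [180.7 177.8] prong a/b [array([182.8, 185. ]), array([178.7, 170.8])] holes [array([192.2, 175.9]), array([168.7, 173.7])]
scene spanner_head 0.62 [180.9 178.9] [ 0.5544 -0.0918]
scene prong_a 0.9 [181.2 182.3] [ 0.5652 -0.0834]
scene spanner_foot 0.66 [233.  172.1] [0.4719 0.0124]
crop origin [144 137]
```

View pics/t5.png

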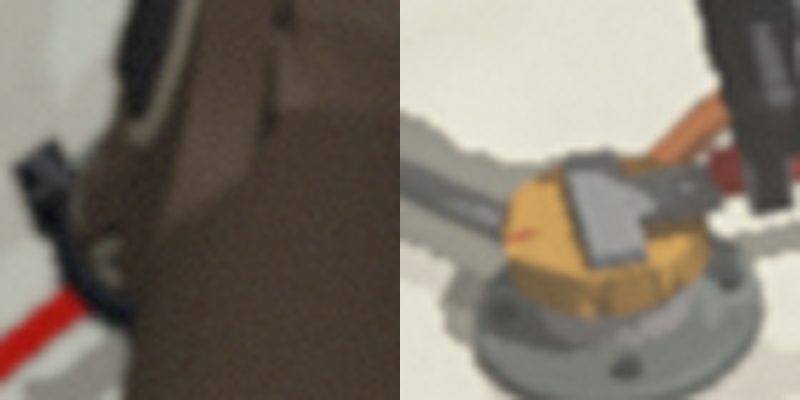

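In the scene view the ring's red line has swung to the left side (about (520,237) in the crop) and the head is still seated. Backing off a little more, then lifting out.

Emit:
play_rows(
  motion=[
    {"dx":-2.3,"dy":-2.5,"dz":0,"ax":0,"ay":0,"az":2.7,"claw":10},
    {"dx":0,"dy":0,"dz":0,"ax":0,"ay":0,"az":0,"claw":10},
    {"dx":0,"dy":0,"dz":4,"ax":0,"ay":0,"az":0,"claw":10},
    {"dx":0,"dy":0,"dz":6,"ax":0,"ay":0,"az":0,"claw":10},
    {"dx":0,"dy":0,"dz":10,"ax":0,"ay":0,"az":0,"claw":10},
    {"dx":0,"dy":0,"dz":20,"ax":0,"ay":0,"az":0,"claw":10},
    {"dx":0,"dy":0,"dz":25,"ax":0,"ay":0,"az":0,"claw":10},
    {"dx":0,"dy":0,"dz":10,"ax":0,"ay":0,"az":0,"claw":10},
    {"dx":0,"dy":0,"dz":0,"ax":0,"ay":0,"az":0,"claw":10},
  ],
)

```text
time: 13.93
tool_pos: [0.4982, -0.0462, 0.3056]
tool_rot: [0.647, 0.286, -0.284, -0.647]
force: [-0.3, -0.2, -2.7]
gripper_width: 0.0182
```

```bash
python3 m.py t6.png|head -2; python3 -c "
from h import *
save('scene','lift.png',(140,100,280,220),5)"
```

```text
tcp [ 0.4982 -0.0462  0.3056] yaw -42.38 F [-0.3 -0.2 -2.7] M [-0.   -0.03 -0.02] w 0.018154208370887243 13.9333
head exp [ 0.5507 -0.0941] tip z 0.1276
```

View pics/lift.png

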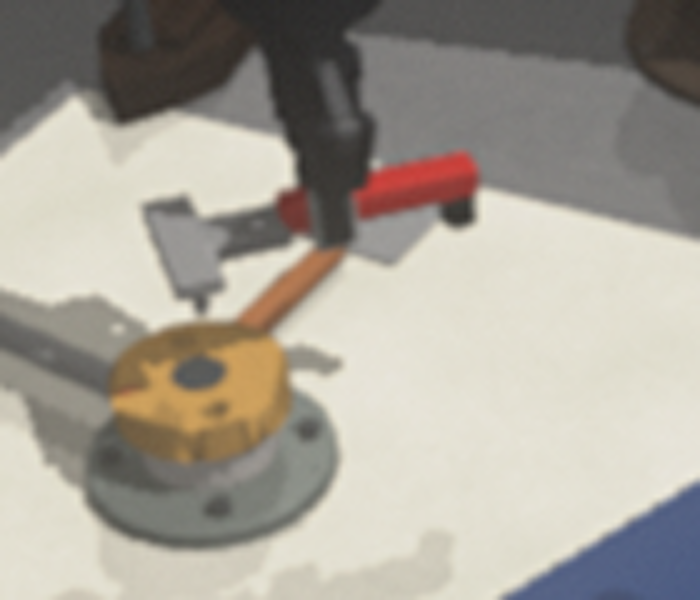

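The spanner is out and held level, and the ring's hole now shows at (217,408) in the crop. Returning to the original spot on the mat.

Emit:
play_rows(
  motion=[
    {"dx":0,"dy":14,"dz":0,"ax":0,"ay":0,"az":2.5,"claw":10},
    {"dx":0,"dy":23,"dz":0,"ax":0,"ay":0,"az":2.5,"claw":10},
    {"dx":0,"dy":23,"dz":0,"ax":0,"ay":0,"az":2.5,"claw":10},
    {"dx":0,"dy":23,"dz":0,"ax":0,"ay":0,"az":2.5,"claw":10},
    {"dx":0,"dy":23,"dz":0,"ax":0,"ay":0,"az":2.5,"claw":10},
    {"dx":0,"dy":23,"dz":0,"ax":0,"ay":0,"az":2.5,"claw":10},
    {"dx":0,"dy":23,"dz":0,"ax":0,"ay":0,"az":2.5,"claw":10},
    {"dx":0,"dy":23,"dz":0,"ax":0,"ay":0,"az":2.5,"claw":10},
    {"dx":0,"dy":23,"dz":0,"ax":0,"ay":0,"az":2.5,"claw":10},
    {"dx":0,"dy":23,"dz":0,"ax":0,"ay":0,"az":2.5,"claw":10},
    {"dx":-2,"dy":23,"dz":0,"ax":0,"ay":0,"az":2.9,"claw":10},
    {"dx":0,"dy":0,"dz":0,"ax":0,"ay":0,"az":0,"claw":10},
  ],
)

```text
time: 15.38
tool_pos: [0.4955, 0.2005, 0.3033]
tool_rot: [-0.557, -0.435, 0.434, 0.558]
force: [-0.1, -0.7, -2.1]
gripper_width: 0.0182
```

Emit:
play_rows(
  motion=[
    {"dx":0,"dy":0,"dz":-20,"ax":0,"ay":0,"az":0,"claw":10},
    {"dx":0,"dy":0,"dz":-25,"ax":0,"ay":0,"az":0,"claw":10},
    {"dx":0,"dy":0,"dz":-25,"ax":0,"ay":0,"az":0,"claw":10},
    {"dx":0,"dy":0,"dz":-20,"ax":0,"ay":0,"az":0,"claw":10},
    {"dx":0,"dy":0,"dz":-14,"ax":0,"ay":0,"az":0,"claw":10},
    {"dx":0,"dy":0,"dz":-8,"ax":0,"ay":0,"az":0,"claw":10},
    {"dx":0,"dy":0,"dz":0,"ax":0,"ay":0,"az":0,"claw":10},
    {"dx":0,"dy":0,"dz":-3,"ax":0,"ay":0,"az":0,"claw":10},
    {"dx":0,"dy":0,"dz":0,"ax":0,"ay":0,"az":0,"claw":10},
  ],
)

```text
time: 16.13
tool_pos: [0.4961, 0.1975, 0.1893]
tool_rot: [0.559, 0.433, -0.433, -0.559]
force: [0.1, 0.5, -2.2]
gripper_width: 0.0187
```

Emit:
play_rows(
  motion=[
    {"dx":0,"dy":0,"dz":-2,"ax":0,"ay":0,"az":0,"claw":10},
    {"dx":0,"dy":0,"dz":-2,"ax":0,"ay":0,"az":0,"claw":10},
    {"dx":0,"dy":0,"dz":0,"ax":0,"ay":0,"az":0,"claw":10},
  ],
)

```text
time: 16.38
tool_pos: [0.4962, 0.1977, 0.1863]
tool_rot: [0.559, 0.434, -0.432, -0.559]
force: [-1.6, -1.0, 3.6]
gripper_width: 0.0185
```

Emit:
play_rows(
  motion=[
    {"dx":0,"dy":0,"dz":-1.5,"ax":0,"ay":0,"az":0,"claw":10},
    {"dx":0,"dy":0,"dz":0,"ax":0,"ay":0,"az":0,"claw":10},
  ],
)

```text
time: 16.55
tool_pos: [0.4962, 0.1977, 0.1861]
tool_rot: [0.559, 0.434, -0.432, -0.559]
force: [-5.5, -2.2, 15.6]
gripper_width: 0.0183
```

Emit:
play_rows(
  motion=[
    {"dx":0,"dy":0,"dz":1.2,"ax":0,"ay":0,"az":0,"claw":18},
    {"dx":0,"dy":0,"dz":0,"ax":0,"ay":0,"az":0,"claw":22},
    {"dx":0,"dy":0,"dz":0,"ax":0,"ay":0,"az":0,"claw":28},
    {"dx":0,"dy":0,"dz":0,"ax":0,"ay":0,"az":0,"claw":40},
    {"dx":0,"dy":0,"dz":0,"ax":0,"ay":0,"az":0,"claw":55},
    {"dx":0,"dy":0,"dz":0,"ax":0,"ay":0,"az":0,"claw":60},
    {"dx":0,"dy":0,"dz":0,"ax":0,"ay":0,"az":0,"claw":60},
    {"dx":0,"dy":0,"dz":10,"ax":0,"ay":0,"az":0,"claw":60},
    {"dx":0,"dy":0,"dz":20,"ax":0,"ay":0,"az":0,"claw":60},
    {"dx":0,"dy":0,"dz":30,"ax":0,"ay":0,"az":0,"claw":60},
    {"dx":0,"dy":0,"dz":30,"ax":0,"ay":0,"az":0,"claw":60},
    {"dx":0,"dy":0,"dz":30,"ax":0,"ay":0,"az":0,"claw":60},
  ],
)

```text
time: 17.55
tool_pos: [0.4954, 0.1974, 0.3063]
tool_rot: [-0.559, -0.433, 0.433, 0.559]
force: [1.6, 0.8, 0.7]
gripper_width: 0.0601
```

Emit:
play_rows(
  motion=[
    {"dx":-25,"dy":20,"dz":20,"ax":0,"ay":0,"az":0,"claw":60},
    {"dx":-25,"dy":25,"dz":10,"ax":0,"ay":0,"az":0,"claw":60},
    {"dx":-25,"dy":25,"dz":0,"ax":0,"ay":0,"az":0,"claw":60},
    {"dx":-25,"dy":25,"dz":0,"ax":0,"ay":0,"az":0,"claw":60},
    {"dx":-25,"dy":25,"dz":0,"ax":0,"ay":0,"az":0,"claw":60},
    {"dx":-25,"dy":25,"dz":0,"ax":0,"ay":0,"az":0,"claw":60},
    {"dx":-25,"dy":25,"dz":0,"ax":0,"ay":0,"az":0,"claw":60},
    {"dx":-25,"dy":25,"dz":0,"ax":0,"ay":0,"az":0,"claw":60},
    {"dx":-25,"dy":25,"dz":0,"ax":0,"ay":0,"az":0,"claw":60},
    {"dx":-20,"dy":20,"dz":0,"ax":0,"ay":0,"az":0,"claw":60},
    {"dx":0,"dy":0,"dz":0,"ax":0,"ay":0,"az":0,"claw":60},
  ],
)

```text
time: 18.47
tool_pos: [0.2477, 0.4401, 0.3351]
tool_rot: [-0.557, -0.435, 0.434, 0.559]
force: [0.4, -0.1, -0.6]
gripper_width: 0.0598
```

```bash
python3 - <<'E'
from h import *
a=bot.camera("scene");b=bot.camera("top");s=bot.read_state();print(s["time"],s["tool_pos"],s["force"])
r=lambda im,x,y:cv2.resize(im[y:y+100,x:x+133],(400,300),interpolation=cv2.INTER_CUBIC)
cv2.imwrite("pics/fin.png",np.vstack([np.hstack([r(b,170,150),r(b,260,150)]),np.hstack([r(a,230,160),r(a,120,130)])]))
for c in("top","scene"):
  for q,z in dict(spanner_head=.004,prong_a=.004,spanner_foot=.004,mat=0,ring_hole_a=.062).items():
    for k in bot.mark_of(q,c)[:3]: print(c,q,round(k["conf"],2),np.round(k["xy"],1),at(c,k["xy"],z)[:2].round(3))
E
```

```text
18.5667 [0.24980279 0.43806101 0.33491352] [ 1.26841048  0.47169533 -0.50677334]
top spanner_head 0.68 [149.8 272.7] [0.273 0.409]
top spanner_head 0.63 [244.7 183.8] [0.573 0.174]
top prong_a 0.84 [231.7 180.9] [0.576 0.215]
top prong_a 0.79 [139.  268.2] [0.281 0.442]
top prong_a 0.64 [156.6 272.5] [0.276 0.389]
top spanner_foot 0.75 [224.6 227.6] [0.431 0.214]
top spanner_foot 0.67 [135.6 319.2] [0.143 0.423]
top mat 0.91 [219.2 198.5] [0.517 0.245]
top mat 0.2 [244.4 183.9] [0.573 0.175]
top ring_hole_a 0.9 [342.  205.5] [ 0.532 -0.115]
top ring_hole_a 0.79 [327.3 185.7] [ 0.584 -0.068]
scene spanner_head 0.88 [397.8 186.9] [0.281 0.403]
scene spanner_head 0.69 [278.  229.5] [0.563 0.183]
scene spanner_head 0.68 [265.2 222.1] [0.555 0.145]
scene prong_a 0.89 [409.8 192.9] [0.292 0.436]
scene prong_a 0.59 [266.9 221.6] [0.551 0.148]
scene prong_a 0.59 [390.9 182.7] [0.272 0.383]
scene spanner_foot 0.94 [414.6 162.7] [0.152 0.424]
scene spanner_foot 0.84 [309.8 198. ] [0.426 0.21 ]
scene mat 0.9 [304.  220.3] [0.504 0.225]
scene mat 0.44 [297.1 208.1] [0.471 0.194]
scene ring_hole_a 0.7 [180.8 182. ] [ 0.574 -0.077]
scene ring_hole_a 0.7 [175.7 169. ] [ 0.537 -0.118]
scene ring_hole_a 0.56 [297. 204.] [0.521 0.21 ]
```

View pics/fin.png

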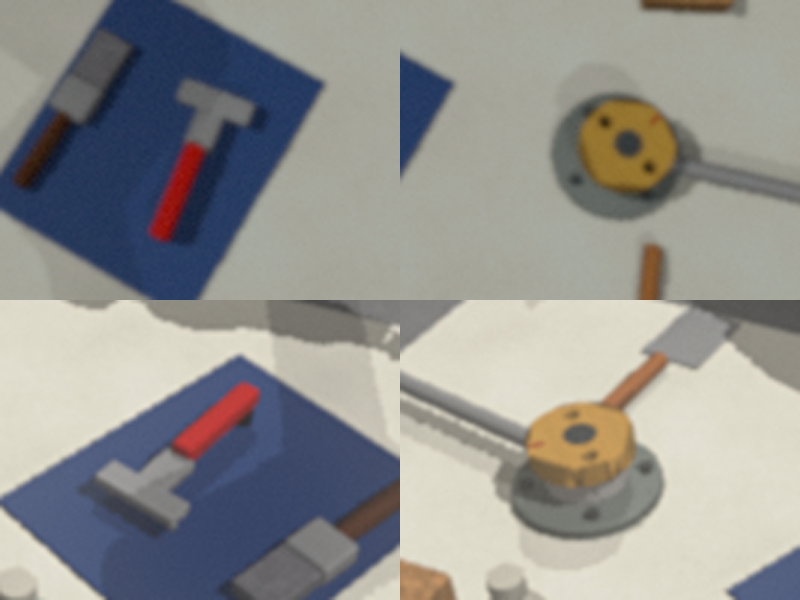

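The red spanner stands on the blue mat with its whole outline inside, and the brush and other things are unmoved. One check that the ring did not turn back, then I hand in.

```bash
python3 - <<'E'
from h import *
for c,pts in(("top",[(327.8,190.7),(342.8,205.7)]),("scene",[(120+190/3.008,130+155/3),(120+173/3.008,130+114/3)])):
  g=cv2.cvtColor(bot.camera(c),cv2.COLOR_BGR2GRAY).astype(float);W=[]
  for p in pts:
    x0,y0=np.round(p).astype(int);w=g[y0-3:y0+4,x0-3:x0+4];w=np.clip(np.percentile(w,70)-w,0,None)
    yy,xx=np.mgrid[y0-3:y0+4,x0-3:x0+4];W.append(at(c,((w*xx).sum()/w.sum(),(w*yy).sum()/w.sum()),.062)[:2])
  d=W[0]-W[1];print(c,np.round(W,4).tolist(),np.linalg.norm(d),np.degrees(np.arctan2(d[1],d[0])))
E
```

```text
top [[0.5711, -0.0702], [0.532, -0.1163]] 0.0604699232275972 49.703215616572585
scene [[0.5732, -0.07], [0.534, -0.1146]] 0.05930174877631571 48.64446140542863
```

```bash
python3 -c "
from plant import bot
print(bot.sign_off())"
```

```text
the job is handed in; nothing more can be done
None
```

The lock ring is tightened to its stop, the spanner is back on the blue mat, and the job was handed in at about 19 s of the 51 s allowed.

- **Seating:** I picked up the red-handled spanner (the green look-alike was left alone) and lowered both prongs into the ring's holes. The scene picture put the head's underside about 63 mm above the table, so it was resting on the ring's face. The height worked out from the arm pose gave tips only about 10 mm deep. The later contact height on the mat suggests the spanner had shifted about 4 mm in the grip, which would explain the difference.
- **Tightening:** I turned the ring clockwise until the reaction jumped from about 4 N to 34 N, which I took as the stop. The hole line measured 108° before and about 49° after, a turn of roughly 1.02 rad. The joint value cannot be read, but that turn fits the expected travel. I backed off only within the holes' play, so I don't expect the ring turned back.
- **Return:** The spanner was set down at its original spot and released. Both last pictures show it standing on its prongs and foot, wholly inside the mat's outline, with the arm clear. In those pictures the brush, palette knife and what shows of the cork block and a bottle look unmoved; I did not measure any of the other things' positions.

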